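Plug the red test probe into the red terminal

ROBOT

A 6-joint arm with a two-finger parallel gripper is mounted at the origin on a cart in front of the work surface, level with it; the furniture and walls round the work are solid. World frame = base frame: x ahead of the robot, y to its left, z up, the work surface at z = 0. Lengths are in m, angles in rad, forces in N, time in s.
With the tool pointing down it reaches from about 0.25 to 0.725 m from the base axis. Payload 9.7 kg.
Tool frame: the origin (TCP) lies on the centre line of the jaws, within the pads' length; the fingertips stand robot.tip_reach ahead of it and the grasp point (between the pads) lies 11 mm behind it (robot.tip_reach is the distance from the TCP to the fingertips, in m); z points along the fingers, y is the line along which they close (so a half turn about z gives the same grasp; the last joint's range is limited). The gripper opens to 85 mm and grips with 20 to 120 N. Pads are 22 mm wide; open, the fingers measure 114 mm over their backs; the gripper's body (76 mm by 85 mm) begins 54 mm behind the grasp point. The pads swing forward as they close: fully open they stand 13 mm farther back than shut.
Start: joints at [-1.101, 0.087, 0.176, 1.66, 0, 1.571], TCP at [0.249, -0.49, 0.239] pointing down, gripper open.
Joint ranges: [-3.13, 3.13], [-0.85, 1.81], [-1.15, 1.24], [-2.2, 2.28], [-1.44, 1.52], [-3.14, 3.14]. Speed limits (rad/s): [2.22, 2.22, 2.57, 3.14, 3.14, 3.14].

INTERFACE

Orientations are given as a rotation vector (axis times angle).
In Python, from rig import robot gives the robot as it stands.
- The arm moves only by the tool drive_effector, called after "Emit:" in YAML: its name, and indented under it one key for each argument. Schema: {"type":"object","properties":{"offsets":{"type":"object","properties":{"dx":{"type":"array","items":{"type":"number"},"minItems":1,"maxItems":10},"dy":{"type":"array","items":{"type":"number"},"minItems":1,"maxItems":10},"dz":{"type":"array","items":{"type":"number"},"minItems":1,"maxItems":10},"turn":{"type":"array","items":{"type":"number"},"minItems":1,"maxItems":10}},"additionalProperties":false,"required":["dx","dy","dz","turn"]},"finger_gap":{"type":"number"},"grip_n":{"type":"number"},"only":{"type":"string"},"quiet":{"type":"boolean"},"lines":{"type":"string"}},"required":["offsets"],"additionalProperties":false}. offsets is an object with one list for each field, all of the same length, 1 to 10, a row being the entries at one place: dx, dy, dz (the shift in shares of 40 cm (1.0 is 40 cm)), turn (a turn about the tool's z in fractions of the full range, 1 being 2 rad); each row is the pose to reach, as a shift and turn from the pose commanded when the call began, along the tool's axes at that moment; what a row does not reach only later rows make up. A row lasts 1/8 s, in which the tool goes at most 0.0625 m and 0.188 rad, less where a joint would pass 70% of its speed; a pose out of reach is approached as far as the arm can. finger_gap is the finger opening in m, set as the call begins (left out keeps the last). The fingers move at their own pace and stop on an object; grip_n is the grip in N (left out, the last holds). Time passes only in rows, so rows that do not move let the fingers close. The tool returns the time, the measured TCP pose, the force, the opening and the grip force at its end. only (a regular expression) keeps the lines of the reply that match it, lines (a string "A,B") keeps lines A to B, and quiet returns only ok. Shift and turn numbers lie between -1 and 1, and a call with a number outside is refused. Input that does not fit is refused with a message, and nothing moves.
- robot.read_state(): the state, without advancing time (a new reading comes with each control period).
- robot.grab_frame(name): name is "scene" or "top" or "wrist"; returns the picture (420x560x3 uint8, blue, green, red); there is no depth.
- robot.camera_params(name): a dict with "fx", "fy", "cx", "cy" (pixels), "extrinsics" (4x4, takes a point from world to camera coordinates). Camera axes: x right, y up, looking along -z (the intrinsics and any distortion apply to the point x, -y, -z); pixel columns grow to the right and rows downward; lengths in m; the calibration is good to about 2 mm. A picture is of the moment at which its call begins: read the wrist's pose just before it. camera_params takes no time and is no camera call; for the wrist camera it gives the pose at the moment of the call.
- robot.hand_in(): hands the job in; it is judged then, once.
The state is a dict: "clock": time; "joint_pos": joint angles; "joint_vel": joint speeds; "joint_efforts": joint torques, N m; "eef_pos": TCP position; "tool_rot": TCP orientation; "ft_force": force on the tool from outside, world axes, zero at the start; "torque": the same for the moment, N m; "finger_gap": finger opening in m; "gripper_force": force on a finger pad.
Only numpy, scipy, OpenCV 4.12 (cv2) and the standard library are available. Lean on these libraries where they do the work, as an engineer would, in place of code of your own. Each camera call takes 0.05 s, during which the arm holds its last target. There are 200 camera calls.

TASK

Take the red cordless test probe out of the wooden holder and plug it into the red terminal of the grey terminal box: guide the pin into the opening while you hold it, do not drop it in from above, and leave it upright and fully home with its finger guard down on the rim. Leave the black probe in the holder.

Things in the scene. Friction and masses are not known exactly. Their poses are not given: they have to be found in the camera images.
- red_probe: Red test probe, 100 g, upright, pin down. Origin at the pin's tip, z up along it. From the tip: steel pin 8 mm in diameter, z 0-44 mm; round finger guard 44 mm in diameter, 44-50 mm; round handle 24 mm in diameter, 50-115 mm (grip here, any yaw). Starts in a hole of a fixed wooden holder 70x160x55 mm, guard resting on its top (tip 11 mm above the worktop); lifts straight out freely.
- black_probe: Black probe of the same shape, size and frame, in the holder's other hole, 90 mm from the red one; it stays there.
- red_mouth (a point): Centre of the red terminal's opening, level with its rim, z up. A fixed round red post, 52 mm outside diameter and 52 mm high, on a low grey box 96x190 mm; rim 82 mm above the worktop. Its round vertical opening is 22 mm in diameter and 50 mm deep: the probe's guard rests on the rim when the pin is 44 mm deep; nothing resists the pin.
- black_mouth (a point): The same point of the black terminal of the same size, on the same box, 90 mm from the red one; it stays empty.

How it is judged:
On the way:
1. the red probe's pin is at least 10 mm inside the red terminal while the fingers still hold the probe (z of red_probe in the frame of red_mouth below -0.01 m and horizontal distance between red_probe and red_mouth below 0.012 m and contact force between the fingers and red_probe above 1 N), for 0.1 s.
At the end, for the whole second after the job is handed in: The red probe stands released and at rest in the red terminal: pin at least 38 mm deep (44 mm is fully home), tip within 12 mm of the opening's axis, upright within 10 degrees; the black probe is within 20 mm of where it stood in the holder (z of red_probe in the frame of red_mouth below -0.038 m and horizontal distance between red_probe and red_mouth below 0.012 m and angle between red_probe's own z axis and vertical below 0.175 rad and linear speed of red_probe below 0.02 m/s and distance of black_probe from where it was at the start of the episode below 0.02 m); the robot touches nothing.
It fails at once if the black probe is taken or knocked out of its place in the holder (moved more than 30 mm) (distance of black_probe from where it was at the start of the episode above 0.03 m).
It also fails if it takes over 45 s, if anything falls off the work surface, if the arm or the gripper's body presses on something with over 40 N, if the wrist force passes 120 N, or if a joint passes its speed limit or range.

## Working session

There is one attempt and no reset: what is moved stays moved. The work goes in short steps, Python scripts to look and compute and a tool call to move; the robot and the scene stay as the last step left them, time stands still between calls to the robot, and variables do not carry over. Pictures are saved under pics/ and viewed, at most 10 in all, crops included, and the job is handed in when it is done.

```bash
ls; mkdir -p pics
```

Run:
```python
from rig import robot
import cv2,numpy as np
s=robot.read_state();print(s['clock'],s['eef_pos'],s['tool_rot'],s['ft_force'],s['finger_gap'],robot.tip_reach)
for n in("scene","top"):
    cv2.imwrite(f"pics/{n}0.png",robot.grab_frame(n));p=robot.camera_params(n);print(n,p)
```

```text
pics
rig.py
0.0 [ 0.24889287 -0.49021315  0.23860153] [-3.05406489e+00 -7.30906717e-01  4.71922859e-04] [ 0.70924226  0.60232496 -0.71024884] 0.08530128565421688 0.008
scene {'fx': 422.31901632338185, 'fy': 422.31901632338185, 'cx': 270.4434241816985, 'cy': 203.88672909032442, 'extrinsics': array([[-0.89169072, -0.45234129,  0.01658397,  0.44852436],
       [ 0.20210276, -0.36508294,  0.90877331, -0.17442557],
       [-0.40502116,  0.81369639,  0.41696049, -0.80401436],
       [ 0.        ,  0.        ,  0.        ,  1.        ]])}
top {'fx': 529.5943576357645, 'fy': 529.5943576357645, 'cx': 286.22515240758213, 'cy': 209.1826299038465, 'extrinsics': array([[ 0.01380417, -0.9998092 , -0.01382075,  0.01490298],
       [ 0.99886878,  0.01315953,  0.04569454, -0.49580276],
       [-0.04550395, -0.01443589,  0.99885985, -1.08906396],
       [ 0.        ,  0.        ,  0.        ,  1.        ]])}
```

View pics/scene0.png

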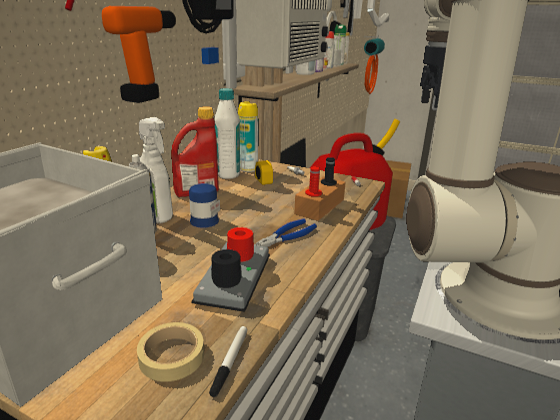

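View pics/top0.png

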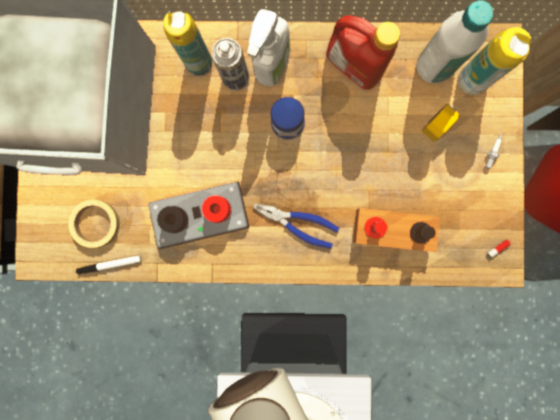

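The scene view shows the red probe at about (314,182), the black one at (329,172) and the red terminal at (240,240). In the top view the red probe is at about (375,228), black at (422,232), and the red terminal at (215,209), black at (172,219).

Create h.py:
```python
import cv2,numpy as np
from rig import robot
def redmask(im):
    h=cv2.cvtColor(im,cv2.COLOR_BGR2HSV)
    m=(((h[...,0]<6)|(h[...,0]>172))&(h[...,1]>170)&(h[...,2]>70)).astype(np.uint8)*255
    return m
def ray(p,uv):
    E=np.array(p['extrinsics']);R=E[:3,:3];t=E[:3,3]
    d=R.T@np.array([(uv[0]-p['cx'])/p['fx'],-(uv[1]-p['cy'])/p['fy'],-1.])
    return -R.T@t,d/np.linalg.norm(d)
def plane(p,uv,z):
    o,d=ray(p,uv);return o+d*(z-o[2])/d[2]
def tri(rays):
    A=sum(np.eye(3)-np.outer(d,d) for o,d in rays);b=sum((np.eye(3)-np.outer(d,d))@o for o,d in rays)
    x=np.linalg.solve(A,b);return x,[np.linalg.norm(np.cross(x-o,d)) for o,d in rays]
def proj(p,X):
    c=(np.array(p['extrinsics'])@np.r_[X,1])[:3];return p['cx']+p['fx']*c[0]/-c[2],p['cy']+p['fy']*c[1]/c[2]
```

Run:
```python
from h import *
out=[]
for n,crops in(("scene",[(290,150,80,80),(195,215,80,80)]),("top",[(345,195,100,70),(145,175,100,70)])):
    im=cv2.imread(f"pics/{n}0.png");m=redmask(im)
    for x,y,w,h in crops:
        c=m[y:y+h,x:x+w]
        k,l,st,ce=cv2.connectedComponentsWithStats(c)
        for i in range(1,k):
            if st[i,4]>30: print(n,st[i,:2]+[x,y],st[i,2:],ce[i]+[x,y])
        a=im[y:y+h,x:x+w];out.append(cv2.resize(a,(400,300),interpolation=cv2.INTER_CUBIC))
cv2.imwrite("pics/c1.png",np.vstack([np.hstack(out[:2]),np.hstack(out[2:])]))
```

```text
scene [310 150] [  60   31 1158] [346.30051813 162.56044905]
scene [305 173] [ 17  24 242] [313.51652893 185.83884298]
scene [227 227] [ 27  35 700] [240.99714286 242.17      ]
top [365 217] [ 22  21 345] [375.23768116 227.44637681]
top [202 196] [ 29  26 576] [215.90972222 208.75347222]
```

View pics/c1.png

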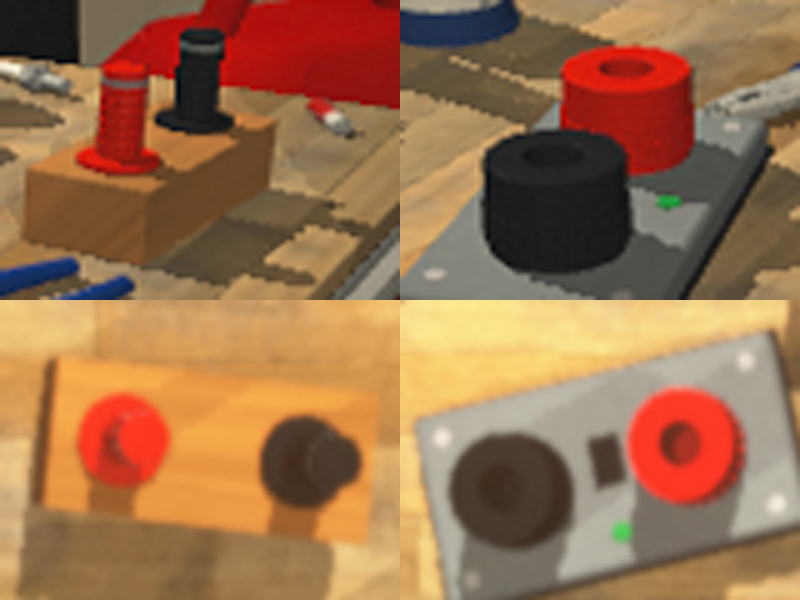

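The crop shows the guard centre at scene (313.6,192.1) and top (375.8,227.7). The terminal opening is at scene (240.6,233.1) and top (215.5,208.4).

Run:
```python
from h import *
ps,pt=robot.camera_params("scene"),robot.camera_params("top")
for n,a,b,z in(("guard",(313.6,192.1),(375.8,227.7),.061),("handletop",(315,168),(380,227),.126),("mouth",(240.6,233.1),(215.5,208.4),.082)):
    print(n,tri([ray(ps,a),ray(pt,b)]),plane(pt,b,z),plane(ps,a,z))
for n,uv,z in(("blackguard",(420.3,228.7+1),.061),("blacktop",(428,229),.126),("blackmouth",(173,219.5),.082)): print(n,plane(pt,uv,z))
s=robot.read_state()
from scipy.spatial.transform import Rotation as R
print(R.from_rotvec(s['tool_rot']).as_matrix().round(3)); pw=robot.camera_params("wrist");E=pw['extrinsics'];print(pw['fx'],pw['cx'],pw['cy'],-E[:3,:3].T@E[:3,3],E[:3,:3].round(3))
```

```text
guard (array([ 0.45878606, -0.15685376,  0.06044046]), [np.float64(0.00023372761361806538), np.float64(0.0002337276136180804)]) [ 0.45899638 -0.15668107  0.061     ] [ 0.45811826 -0.15571256  0.061     ]
handletop (array([ 0.45885189, -0.15446597,  0.1271937 ]), [np.float64(0.0007447944027239201), np.float64(0.0007447944027240378)]) [ 0.4595626  -0.15438663  0.126     ] [ 0.45934927 -0.15797463  0.126     ]
mouth (array([0.49154651, 0.1580875 , 0.08224067]), [np.float64(0.0005592072846016458), np.float64(0.000559207284601565)]) [0.49205294 0.15838951 0.082     ] [0.49122379 0.15754683 0.082     ]
blackguard [ 0.45624763 -0.24433919  0.061     ]
blacktop [ 0.45707073 -0.24305899  0.126     ]
blackmouth [0.4693113  0.24092964 0.082     ]
[[ 0.892  0.453 -0.001]
 [ 0.453 -0.892  0.001]
 [ 0.    -0.001 -1.   ]]
333.01499053950494 285.06698676212176 216.61110498575957 [ 0.3183362  -0.45607402  0.37294113] [[ 0.452 -0.892  0.   ]
 [ 0.85   0.431 -0.305]
 [ 0.272  0.138  0.952]]
```

Two-view heights match the text. I move above the red probe and turn so that the jaws close along about world x, clear of the black probe.

The manual's scale: shifts go in shares of 40 cm and turns go in shares of 2 rad. Converting my numbers, 0.3386 m / 0.4 = 0.8465, -0.2028 m / 0.4 = -0.507, -0.8 rad / 2 = -0.4.

Emit:
drive_effector:
  offsets: {"dx":[0.105,0.2125,0.3175,0.4225,0.53,0.635,0.74,0.8465,0.8465,0.8465],"dy":[-0.0625,-0.1275,-0.19,-0.2525,-0.3175,-0.38,-0.445,-0.507,-0.507,-0.507],"dz":[0,0,0,0,0,0,0,0,0,0],"turn":[-0.05,-0.1,-0.15,-0.2,-0.25,-0.3,-0.35,-0.4,-0.4,-0.4]}
  finger_gap: 0.085
  grip_n: 40

```text
clock: 1.35
eef_pos: [0.4589, -0.1564, 0.239]
tool_rot: [-2.529, -1.863, 0.001]
ft_force: [0.6, -1.4, -0.4]
finger_gap: 0.085
gripper_force: 0.0
```

Run:
```python
from h import *
from scipy.spatial.transform import Rotation as R
s=robot.read_state();p=robot.camera_params("wrist");im=robot.grab_frame("wrist");cv2.imwrite("pics/w1.png",im)
print(s['clock'],s['eef_pos'],s['joint_pos'],R.from_rotvec(s['tool_rot']).as_matrix().round(4))
print([np.round(proj(p,np.array(X)),1) for X in((.459,-.156,.126),(.459,-.156,.061),s['eef_pos'])])
```

```text
1.35 [ 0.45887743 -0.15637009  0.23901298] [-3.28257505e-01 -6.81321747e-02  1.91508616e-02  1.65876591e+00
 -2.93987126e-04  1.54367112e+00] [[ 2.966e-01  9.550e-01 -7.000e-04]
 [ 9.550e-01 -2.966e-01 -1.000e-04]
 [-3.000e-04 -7.000e-04 -1.000e+00]]
[array([284.8, 213.2]), array([284.8, 193.2]), array([284.4, 287.5])]
```

View pics/w1.png

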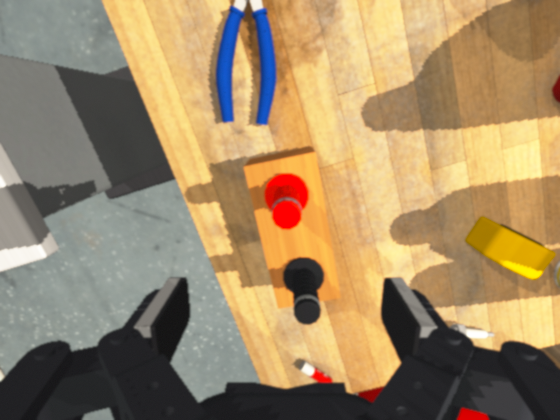

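The wrist view shows the red handle top at (287,213) against a predicted (285,213), and the jaws clear the black probe. I descend with a +1 mm shift in y, then close.

In the tool's units: 0.155 m / 0.4 = 0.3875, 0.14 m / 0.4 = 0.35.

Emit:
drive_effector:
  offsets: {"dx":[0,0,0,0,0,0,0],"dy":[0.0025,0.0025,0.0025,0.0025,0.0025,0.0025,0.0025],"dz":[0.1,0.2,0.2875,0.35,0.3875,0.3875,0.3875],"turn":[0,0,0,0,0,0,0]}

```text
clock: 2.28
eef_pos: [0.4604, -0.1571, 0.0854]
tool_rot: [2.529, 1.862, 0.001]
ft_force: [1.4, 0.3, 0.6]
finger_gap: 0.0852
gripper_force: 0.0
```

Emit:
drive_effector:
  offsets: {"dx":[0,0,0,0,0,0,0,0],"dy":[0,0,0,0,0,0,0,0],"dz":[0,0,0,0,0,0,0,0],"turn":[0,0,0,0,0,0,0,0]}
  finger_gap: 0.015
  grip_n: 40

```text
clock: 3.28
eef_pos: [0.4601, -0.1566, 0.0845]
tool_rot: [2.529, 1.863, 0.0]
ft_force: [-1.3, 0.7, 5.4]
finger_gap: 0.0234
gripper_force: 39.1
```

Gripped: the gap is 23.4 mm at 39 N. Lift straight up.

In the tool's units: -0.12 m / 0.4 = -0.3, -0.082 m / 0.4 = -0.205.

Emit:
drive_effector:
  offsets: {"dx":[0,0,0,0,0,0,0,0],"dy":[0,0,0,0,0,0,0,0],"dz":[-0.03,-0.08,-0.1425,-0.205,-0.2625,-0.3,-0.3,-0.3],"turn":[0,0,0,0,0,0,0,0]}

```text
clock: 4.28
eef_pos: [0.4598, -0.1565, 0.2034]
tool_rot: [-2.529, -1.863, 0.001]
ft_force: [0.6, -0.0, -1.2]
finger_gap: 0.0231
gripper_force: 39.3
```

Run:
```python
from h import *
s=robot.read_state();e=s['eef_pos'];print(e,s['clock'])
from scipy.spatial.transform import Rotation as R
M=R.from_rotvec(s['tool_rot']).as_matrix();d=np.array([.4917,.158,0])-e;print((M.T@d).round(4))
```

```text
[ 0.4598208  -0.15652985  0.20339786] 4.275
[ 0.3098 -0.0626  0.2035]
```

In the tool's units: 0.31 m / 0.4 = 0.775, 0.285 m / 0.4 = 0.7125.

Emit:
drive_effector:
  offsets: {"dx":[0.05,0.15,0.2625,0.375,0.5,0.6125,0.7125,0.775,0.775,0.775],"dy":[-0.01,-0.03,-0.0525,-0.075,-0.1,-0.125,-0.145,-0.1563,-0.1563,-0.1563],"dz":[0,0,0,0,0,0,0,0,0,0],"turn":[0,0,0,0,0,0,0,0,0,0]}

```text
clock: 5.52
eef_pos: [0.4919, 0.1576, 0.2036]
tool_rot: [-2.529, -1.863, 0.002]
ft_force: [0.9, 0.0, -1.6]
finger_gap: 0.023
gripper_force: 39.3
```

Run:
```python
from h import *
s=robot.read_state();print(s['eef_pos'],s['tool_rot'],s['gripper_force'])
out=[]
for n,(x,y,w,h) in(("scene",(190,150,100,150)),("top",(145,135,140,105)),("wrist",(185,110,200,150))):
    im=robot.grab_frame(n);cv2.imwrite(f"pics/{n}2.png",im);out.append(im[y:y+h,x:x+w])
a,b,c=out
cv2.imwrite("pics/c2.png",np.hstack([cv2.resize(a,(400,600),interpolation=2),np.vstack([cv2.resize(b,(400,300),interpolation=2),cv2.resize(c,(400,300),interpolation=2)])]))
```

```text
[0.49193942 0.15755154 0.20358152] [-2.52912723e+00 -1.86329514e+00  2.06895866e-03] 39.27625000476837
```

View pics/c2.png

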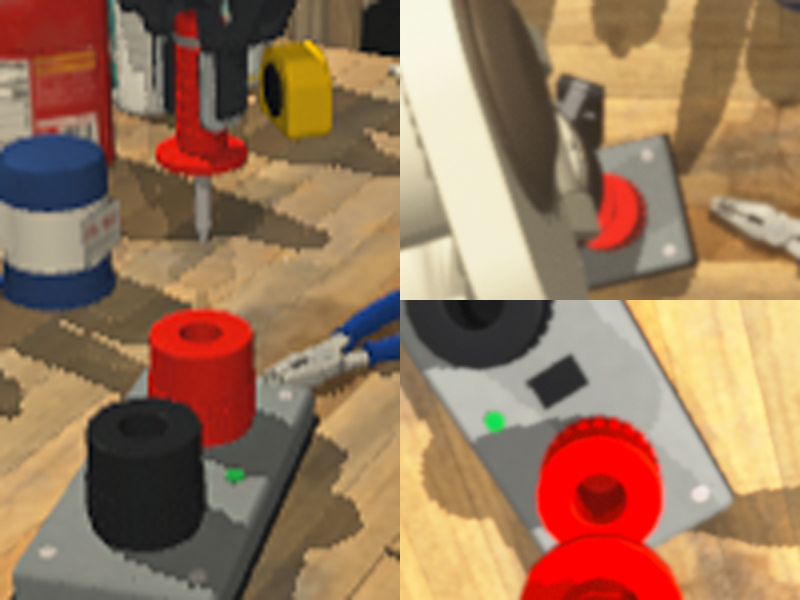

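The scene view shows the pin tip at (241,210), above the opening at (240.5,233). The wrist view shows the opening at (285.5,208.5).

Run:
```python
from h import *
p,s=robot.camera_params("wrist"),robot.camera_params("scene")
e=robot.read_state()['eef_pos']
im=cv2.imread("pics/wrist2.png");h=cv2.cvtColor(im,cv2.COLOR_BGR2HSV)
m=redmask(im);k,l,st,ce=cv2.connectedComponentsWithStats((h[110:260,185:385,2]<190).astype(np.uint8)&(m[110:260,185:385]>0))
for i in range(1,k):
    if st[i,4]>40: print('dark red',st[i],ce[i]+[185,110])
print("mouth wrist",plane(p,(285.5,208.5),.082),"tri w+s",tri([ray(p,(285.5,208.5)),ray(s,(240.6,233.1))]))
tip=np.r_[e[:2],.130];print("exp tip in scene",proj(s,tip), "exp mouth",proj(s,np.r_[e[:2],.082]),proj(p,np.r_[e[:2],.082]))
# guard column check: mid of guard's red span in rows near the bottom
for r in(250,260,270,280):
    c=np.where(m[r,200:380]>0)[0]+200;print(r,c.min(),c.max())
print("exp guard",proj(p,np.r_[e[:2],.174+.006]))
```

```text
dark red [ 71  58  38  25 215] [272.85581395 177.25116279]
dark red [ 88  88  25  24 456] [285.48026316 208.90350877]
dark red [ 80 139  39  11 235] [283.35319149 255.08085106]
mouth wrist [0.49329956 0.15841393 0.082     ] tri w+s (array([0.49242171, 0.15751854, 0.08132902]), [np.float64(0.0010512007412245027), np.float64(0.0010512007412244611)])
exp tip in scene (np.float64(239.9349404110612), np.float64(211.1813787901828)) exp mouth (np.float64(240.26112950640126), np.float64(232.90507646419803)) (np.float64(284.68575559736763), np.float64(210.295953609283))
250 249 321
260 245 324
270 260 310
280 260 310
exp guard (np.float64(284.5169123815463), np.float64(264.0764744584524))
```

Alignment is within about 1 mm against 7 mm of clearance. Lower while holding, slowing towards the end.

In the tool's units: 0.09 m / 0.4 = 0.225, 0.088 m / 0.4 = 0.22.

Emit:
drive_effector:
  offsets: {"dx":[0,0,0,0,0,0,0,0,0,0],"dy":[0.0013,0.0013,0.0013,0.0013,0.0013,0.0013,0.0013,0.0013,0.0013,0.0013],"dz":[0.05,0.1,0.1375,0.1625,0.1825,0.2,0.2125,0.22,0.225,0.225],"turn":[0,0,0,0,0,0,0,0,0,0]}

```text
clock: 6.92
eef_pos: [0.4928, 0.1579, 0.1143]
tool_rot: [2.529, 1.863, 0.0]
ft_force: [0.4, -0.0, -0.8]
finger_gap: 0.0231
gripper_force: 39.3
```

In the tool's units: 0.003 m / 0.4 = 0.0075, 0.0025 m / 0.4 = 0.0063.

Emit:
drive_effector:
  offsets: {"dx":[0,0,0,0,0,0],"dy":[0,0,0,0,0,0],"dz":[0.0025,0.005,0.0063,0.0075,0.0075,0.0075],"turn":[0,0,0,0,0,0]}

```text
clock: 7.68
eef_pos: [0.4927, 0.1579, 0.1115]
tool_rot: [2.529, 1.863, 0.0]
ft_force: [-2.1, -0.5, 3.0]
finger_gap: 0.023
gripper_force: 39.4
```

A 3 N upward force shows the guard is on the rim. Release and look before retreating.

Emit:
drive_effector:
  offsets: {"dx":[0,0,0,0,0,0,0,0],"dy":[0,0,0,0,0,0,0,0],"dz":[0,0,0,0,0,0,0,0],"turn":[0,0,0,0,0,0,0,0]}
  finger_gap: 0.085

```text
clock: 8.68
eef_pos: [0.4928, 0.1578, 0.1113]
tool_rot: [-2.529, -1.863, -0.0]
ft_force: [0.1, -0.5, -0.8]
finger_gap: 0.0848
gripper_force: 0.0
```

Emit:
drive_effector:
  offsets: {"dx":[0,0,0,0,0,0,0,0],"dy":[0,0,0,0,0,0,0,0],"dz":[-0.0375,-0.1,-0.175,-0.25,-0.3,-0.325,-0.325,-0.325],"turn":[0,0,0,0,0,0,0,0]}

```text
clock: 9.68
eef_pos: [0.4925, 0.1578, 0.2405]
tool_rot: [-2.529, -1.863, 0.002]
ft_force: [0.4, 0.2, -0.4]
finger_gap: 0.0854
gripper_force: 0.0
```

Run:
```python
from h import *
a=robot.grab_frame("scene");b=robot.grab_frame("wrist")
cv2.imwrite("pics/c3.png",np.hstack([cv2.resize(a[140:320,190:370],(400,400),interpolation=2),cv2.resize(b,(400,300))[:300] if 0 else cv2.copyMakeBorder(cv2.resize(b,(400,300)),0,100,0,0,0)]))
```

```text
(no output)
```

View pics/c3.png

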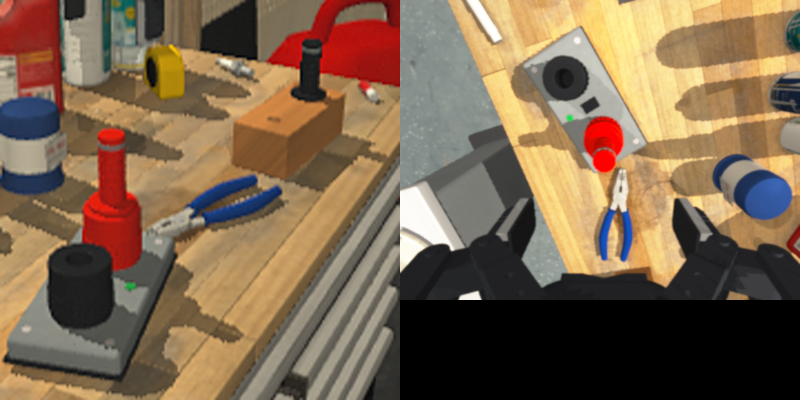

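The left view shows the red probe upright at about (112,180) with its guard on the red rim, and the black probe still in the holder at (312,75). The right view shows the gripper clear.

```bash
python3 -c "
from rig import robot
print(robot.hand_in())"
```

```text
the job is handed in; nothing more can be done
None
```

The red probe is plugged into the red terminal, upright with its guard down on the rim and the gripper clear of it. The black probe was left in the holder, and I handed the job in at about 10 s; no verdict came back.

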